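Load a tool cassette through the spring flap of a disinfecting dock

ROBOT

A 6-joint arm with a two-finger parallel gripper is mounted at the origin on a cart in front of the work surface, level with it; the furniture and walls round the work are solid. World frame = base frame: x ahead of the robot, y to its left, z up, the work surface at z = 0. Lengths are in mm, angles in rad, forces in N, time in s.
With the tool pointing down it reaches from about 350 to 775 mm from the base axis. Payload 7.3 kg.
Tool frame: the origin (TCP) lies midway between the tips of the shut fingers; the grasp point (between the pads) lies 19 mm behind it (bot.grip_depth is the distance from the TCP to the grasp point, in mm); z points along the fingers, x is the direction in which the jaws open and shut, and the axes are right-handed (so a half turn about z gives the same grasp; the last joint's range is limited). The gripper opens to 92 mm and grips with 3 to 60 N. Pads are 19 mm wide; open, the fingers measure 130 mm over their backs; the gripper's body (75 mm by 190 mm) begins 47 mm behind the grasp point.
Start: joints at [-1.413, 0.342, 1.524, -0, 1.275, -0.146], TCP at [157.075, -500.971, 226.741] pointing down, gripper open.
Joint ranges: [-2.53, 2.53], [-0.77, 2.02], [0.04, 2.7], [-1, 4.14], [0.28, 2.66], [-3.11, 3.11]. Speed limits (rad/s): [2.57, 2.57, 3.14, 3.14, 3.14, 3.14].

INTERFACE

Orientations are given as [roll, pitch, yaw] about the fixed x, y, z axes, in that order (R = Rz(yaw) Ry(pitch) Rx(roll)).
In Python, from plant import bot gives the robot as it stands. The module is installed in compiled form; this text tells all that it offers.
- The arm moves only by the shell command python3 -m inch 'ROWS'. ROWS is JSON, a list that holds one entry, the list of rows, each a list of 7 numbers: the shift along the tool's x, y, z each as a share of 0.2 m, from -1 to 1, then the turn, a rotation vector about the tool's x, y, z each as a share of 45 degrees, from -1 to 1, then the closure, from -1 (fully open) to 1 (shut), so that 0 is half open. A call has exactly 10 rows; each row is the pose to reach, as a shift and turn from the pose commanded when the call began, along the tool's axes at that moment; what a row does not reach only later rows make up. A row lasts 1/8 s, in which the tool goes at most 62.5 mm and 10.7 degrees, less where a joint would pass 70% of its speed; a pose out of reach is approached as far as the arm can. A call with a number of a shift or a turn outside -1 to 1 is refused whole. A call with a gripper value outside its range is refused whole. The fingers move at their own pace and stop on an object; the grip force is fixed at half the most. Time passes only in rows, so rows that repeat a pose let the fingers close, or fill a call up. It gives the time, the measured TCP pose, the force and the opening at its end, in the units of the state.
- bot.get_obs(): the state, without advancing time (a new reading comes with each control period).
- bot.capture(name): name is "scene" or "top"; returns the picture (420x560x3 uint8, red, green, blue); there is no depth.
- bot.camera_params(name): a dict with "fx", "fy", "cx", "cy" (pixels), "k1" (the pictures are not rectified: a ray, as slopes to the right and down, at radius r is drawn at 1 + k1 r^2 times it, then the intrinsics apply), "R" (3x3) and "t" (3): a world point X has camera coordinates R X + t. Camera axes: x right, y down, z forward; pixel columns grow to the right and rows downward; lengths in mm; the calibration is good to about 2 mm. A picture is of the moment at which its call begins. camera_params takes no time and is no camera call.
- bot.close_job(): hands the job in, once; it reports no verdict.
The state is a dict: "time": time; "joint_positions": joint angles; "dq": joint speeds; "tau": joint torques, N m; "tool_pos": TCP position; "tcp_rot": TCP orientation; "contact_force": force on the tool from outside, world axes, zero at the start; "moment": the same for the moment, N m; "grip_width": finger opening in mm.
Only numpy, scipy, OpenCV 4.12 (cv2) and the standard library are available. Lean on these libraries where they do the work, as an engineer would, in place of code of your own. Each camera call takes 0.05 s, during which the arm holds its last target.

TASK

Load the metal tool cassette into the low white disinfecting dock: hold it by its upright grip, slide it nose first through the dock's spring flap and on until it meets the sprung buffer at the back, and lean on it there for half a second with a gentle push of about a kilogram (10 N), never forcing it. Then let go and leave the cassette inside, well back near the buffer, with the flap sprung shut behind it; leave the bowl, the timer and the cream pot where they are.

Things in the scene. Friction and masses are not known exactly. Their poses are not given: they have to be found in the camera images.
- cassette: Loose closed aluminium tool cassette, about 0.25 kg, 90 long (x) x 70 wide (y) x 26 mm high. Origin: centre of the underside; z up; +x points to the nose at x = 45 mm (rear face x = -45). The nose is cut back underneath: from x = 25 at the underside to x = 45 mm at 12 mm height. It starts on the worktop, nose roughly towards the dock.
- cassette_grip (a point): Middle of the upper half of the black upright grip fin on the middle of the cassette's top, 72 mm above the cassette's underside, right over its origin. The fin is 36 mm long (cassette x), 12 mm thick (y) and stands from 26 up to 84 mm above the underside.
- dock: Fixed low white dock, 217 mm long, about 95 mm wide, 48 mm high. Origin: on the worktop below its middle; x = loading direction (inwards), z up. Two ledges, tops 14 mm above the worktop, run from x = -115 to 102 mm and carry the cassette near its sides. In front of the mouth (x = -115 to -60) they form an open apron between cheeks 30 mm high that narrow to the mouth.
- dock_mouth (a point): Middle of the mouth at ledge height: dock x = -60 mm, 14 mm above the worktop. From here inwards the side walls are 73 mm apart (1.5 mm play each side of the cassette) and a roof lies over it, underside 44, top 48 mm above the worktop (4 mm play), with an upturned lip in front (from dock x = -75 mm, top 54 mm).
- roof_slit (a point): Middle of the open slit in the roof's top face: dock x = 10 mm, 48 mm up. The slit is 26 mm wide, runs along the dock's middle line and is open at the mouth; the cassette's fin travels in it and stands 50 mm out above the roof. A black pod 24 mm wide and 52 mm high ends it from dock x = 86 mm.
- flap (a joint): Spring flap in the mouth, 60 mm wide, 34 mm high, hinged along its lower edge at dock x = -60 mm, 5 mm up. 0 = upright, shut (never swings outward); grows (rad) as the nose pushes it in and down, about 1.3 under the cassette. It resists the push with some 2 to 6 N and snaps up behind the cassette once the cassette's origin is beyond about dock x = 20 mm.
- buffer (a joint): Travel (m) of the rubber buffer on a stiff spring at the back of the dock: 0 = free, grows as the cassette presses it, 6 N per mm and damped (150 N s/m); 10 N gives 1.7 mm; more than 3.3 mm (20 N) is too much. Its free face is somewhere between dock x = 68 and 80 mm (not measured: feel for it), so a loaded cassette's origin ends at about dock x = 23 to 35 mm.
- tint_bowl: Bystander: dark round mixing bowl with a small handle, 132x158x54 mm; origin under its middle.
- twist_timer: Bystander: low round kitchen-type timer, 62 mm wide, 37 mm high; origin under its middle.
- pot_1: Bystander: white round cream pot, 90 mm wide, 32 mm high; origin under its middle.

How it is judged:
By the outcome, as a careful person would: the job done as asked, in the order asked, and still so for the second after the job is handed in, with the robot touching nothing.
It also fails if it takes over 48 s, if anything falls off the work surface, if the arm or the gripper's body presses on something with over 40 N, if the wrist force passes 120 N, or if a joint passes its speed limit or range.

## Working session

There is one attempt and no reset: what is moved stays moved. The work goes in short steps, Python scripts to look and compute and a shell command to move; the robot and the scene stay as the last step left them, time stands still between calls to the robot, and variables do not carry over. Pictures are saved under pics/ and viewed, and the job is handed in when it is done.

```bash
mkdir -p pics; python3 - <<'E'
from plant import bot
import cv2
for n in("scene","top"):
    cv2.imwrite(f"pics/{n}0.png",cv2.cvtColor(bot.capture(n),cv2.COLOR_RGB2BGR))
    p=bot.camera_params(n);print(n,p)
print(bot.get_obs(),bot.grip_depth)
E
```

```text
scene {'fx': 426.29032453617424, 'fy': 426.29032453617424, 'cx': 282.82376942178985, 'cy': 211.7079127191685, 'k1': -0.049791147403915215, 'R': array([[-0.70938468, -0.70448456, -0.02179184],
       [-0.37195454,  0.40044604, -0.83743226],
       [ 0.59868455, -0.58595604, -0.54610652]]), 't': array([ 447.48655975,  231.46551844, 1052.64352992])}
top {'fx': 545.572951611888, 'fy': 545.572951611888, 'cx': 280.5001707970426, 'cy': 210.58016704482165, 'k1': -0.08037470606622203, 'R': array([[-0.13650919, -0.99063815, -0.0011404 ],
       [-0.94516526,  0.13058767, -0.29934844],
       [ 0.29669491, -0.03978594, -0.95414318]]), 't': array([ 181.4825657 ,  481.5664613 , 1542.89259512])}
{'time': 0.1, 'joint_positions': array([-1.41296259e+00,  3.42618145e-01,  1.52491624e+00, -2.95363739e-05,
        1.27539984e+00, -1.45949880e-01]), 'dq': array([ 1.46180128e-03, -3.21921412e-04, -2.23938325e-03,  3.17641508e-04,
        5.81964578e-05,  5.18324983e-04]), 'tau': array([ 1.99156682e-03, -4.32004595e+01, -2.44694388e+01,  7.19929347e-02,
        5.25773491e-02, -3.77296146e-05]), 'tool_pos': array([ 157.02478228, -500.58752974,  226.13441026]), 'tcp_rot': array([-3.14142549e+00,  1.33141740e-03, -1.26700398e+00]), 'contact_force': array([-0.42842153, -0.00217336,  0.20339143]), 'moment': array([ 0.05406325,  0.02888233, -0.02240206]), 'grip_width': 91.96796734334876} 18.8
```

View pics/scene0.png

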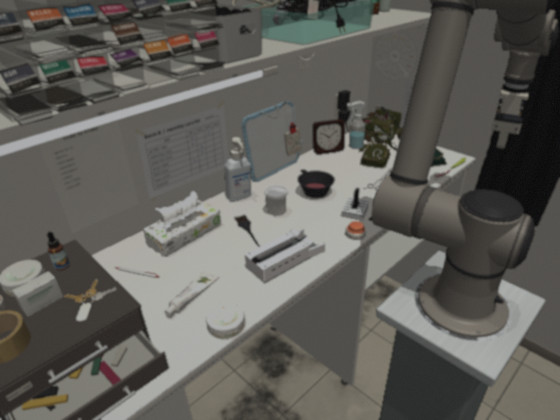

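View pics/top0.png

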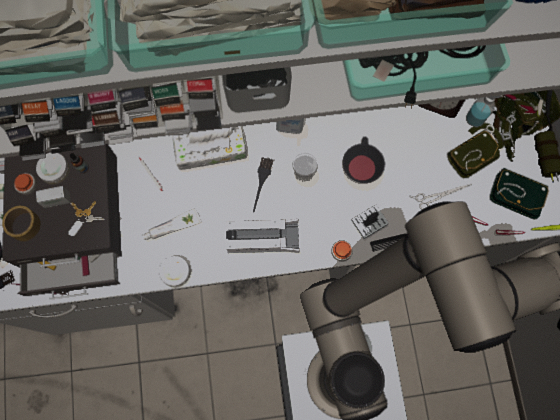

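The top view shows the dock at about (263,236) with its apron on the right, at about x=293. The cassette is near (370,220) with its fin, the bowl at (363,160), the timer (orange) at (342,250), and the pot at (174,270). I'll zoom in next.

```bash
python3 - <<'E'
import cv2
a=cv2.imread("pics/top0.png")[195:270,215:415]
cv2.imwrite("pics/topz.png",cv2.resize(a,None,fx=4,fy=4,interpolation=cv2.INTER_CUBIC))
a=cv2.imread("pics/scene0.png")[170:290,230:430]
cv2.imwrite("pics/scz.png",cv2.resize(a,None,fx=4,fy=4,interpolation=cv2.INTER_CUBIC))
E
```

```text
(no output)
```

View pics/topz.png

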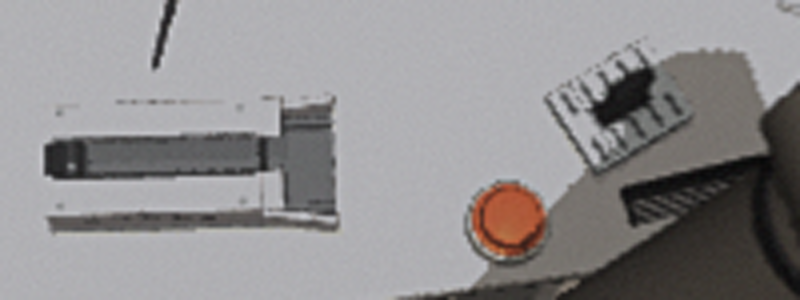

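View pics/scz.png

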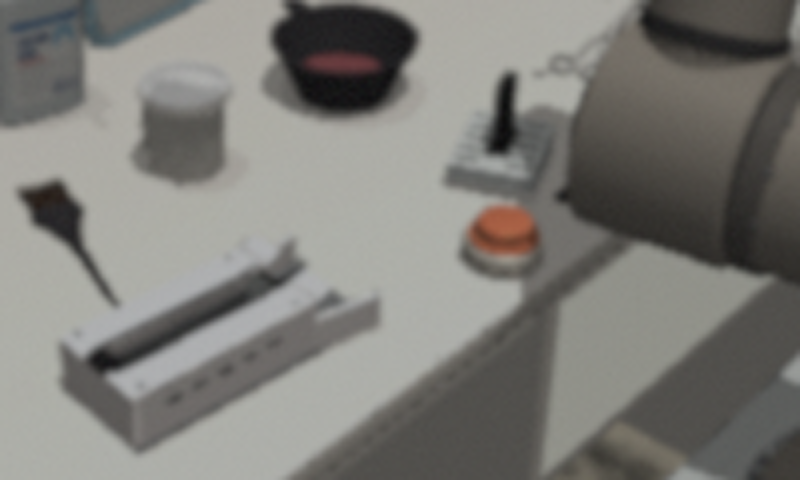

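```bash
cat > h.py <<'E'
import numpy as np,cv2
from plant import bot
class C:
    def __init__(s,n):
        p=bot.camera_params(n);s.p=p;s.K=np.array([[p['fx'],0,p['cx']],[0,p['fy'],p['cy']],[0,0,1]]);s.d=np.array([p['k1'],0,0,0,0.]);s.R=p['R'];s.t=p['t'];s.c=-s.R.T@s.t
    def ray(s,uv):
        u=cv2.undistortPoints(np.array(uv,float).reshape(-1,1,2),s.K,s.d).reshape(-1,2)
        return np.c_[u,np.ones(len(u))]@s.R
    def pl(s,uv,z):
        r=s.ray(uv);return s.c+r*((z-s.c[2])/r[:,2])[:,None]
    def pr(s,X):
        return cv2.projectPoints(np.array(X,float).reshape(-1,1,3),cv2.Rodrigues(s.R)[0],s.t,s.K,s.d)[0].reshape(-1,2)
E
python3 - <<'E'
from h import *
T=C("top");S=C("scene");print(T.c,S.c)
f=lambda *a:[(x/4+215-.375,y/4+195-.375) for x,y in a]
g=lambda *a:[(x/4+230-.375,y/4+170-.375) for x,y in a]
np.set_printoptions(precision=1,suppress=True)
print("slit pod corners/right end z48",T.pl(f((80,140),(80,176),(262,134),(262,172)),48))
print("roof corners",T.pl(f((50,103),(48,212),(280,97),(262,212)),48))
print("apron end cheeks z30",T.pl(f((335,97),(338,215)),30))
print("cassette top z26",T.pl(f((546,96),(646,42),(694,110),(598,170)),26))
print("fin top z84",T.pl(f((592,105),(652,68),(657,85),(610,124)),84))
print("scene: roof corners",S.pl(g((65,345),(138,398),(340,293),(250,240)),48))
print("scene cass fin top",S.pl(g((509,77),),84), "top face", S.pl(g((450,165),(530,185),(555,130),(478,112)),26))
print("timer",T.pl(f((506,222)),20),"bowl",T.pl([(363,163)],30),"pot",T.pl([(174,270)],16))
a=cv2.imread("pics/top0.png",0)
for x in range(235,282,6): print(x,a[222:256,x])
E
```

```text
[  22.16555225  178.28235025 1616.50358189] [-226.66665618  839.36075708  778.44373908]
slit pod corners/right end z48 [[469.6 256.6  48. ]
 [442.1 259.7  48. ]
 [455.7 121.5  48. ]
 [426.7 125.5  48. ]]
roof corners [[501.3 275.6  48. ]
 [418.1 286.2  48. ]
 [482.4 104.2  48. ]
 [396.5 129.6  48. ]]
apron end cheeks z30 [[482.   62.   30. ]
 [390.8  73.2  30. ]]
cassette top z26 [[ 461.9  -97.6   26. ]
 [ 493.9 -181.4   26. ]
 [ 435.4 -207.6   26. ]
 [ 399.1 -126.4   26. ]]
fin top z84 [[ 434.4 -119.8   84. ]
 [ 456.3 -168.9   84. ]
 [ 442.9 -170.1   84. ]
 [ 418.4 -130.3   84. ]]
scene: roof corners [[492.9 279.9  48. ]
 [416.8 283.2  48. ]
 [395.3 108.6  48. ]
 [485.9 105.5  48. ]]
scene cass fin top [[ 454.4 -164.6   84. ]] top face [[ 461.4 -101.8   26. ]
 [ 397.1 -121.9   26. ]
 [ 430.6 -203.3   26. ]
 [ 495.1 -182.9   26. ]]
timer [[370.4 -51.6  20. ]] bowl [[ 635.2 -165.9   30. ]] pot [[379.2 451.9  16. ]]
235 [177 177 177 174 176 179 181 109  58  41  40  42  41  41  39  42  34  63
 180 180 176 177 176 178 178 180 162  97  88  88  93 177 178 178]
241 [180 175 178 175 177 180 
[... 271 characters left out ...]
76 176 179 179 181  86  81  95  95  93  93  98 102 103  57 130
 178 180 177 176 178 178 178 180  95  72  88  87 100 173 180 174]
259 [178 178 180 177 178 184 178  84  89  94  94  96  93 104 102  74  58 172
 184 179 174 176 174 177 180 180  85  47  84  86 139 175 179 175]
265 [177 177 175 177 178 182 142  97  93  96  97  90  97 101 103 101  67 177
 182 175 177 174 174 178 178 179 103  68  81 101 176 178 175 174]
271 [178 177 177 177 181 178  90  89  95  94  94  94  90 104 104  65  67 177
 181 177 176 176 178 176 178 160  99  87  88  92 174 180 176 174]
277 [178 175 178 176 180 182 108  76  90  94  91  96  98 106 105  53  75 175
 177 176 175 178 177 180 180 135  92  87  87  98 173 181 174 176]
```

```bash
cat > meas.py <<'E'
from h import *
np.set_printoptions(precision=2,suppress=True)
def slit(a,T,x0=238,x1=280):
    up=[];lo=[]
    for x in range(x0,x1):
        c=a[222:256,x].astype(float);m=14 if x<300 else 14
        i=12
        while c[i]<135:i-=1
        up.append((x,222+i+(c[i]-135)/(c[i]-c[i+1])))
        j=12
        while c[j]<135:j+=1
        lo.append((x,222+j-(c[j]-135)/(c[j]-c[j-1])))
    return T.pl(up,48),T.pl(lo,48)
if __name__=="__main__":
    T=C("top");a=cv2.imread("pics/top0.png",0)
    U,L=slit(a,T)
    fu=np.polyfit(U[:,1],U[:,0],1);fl=np.polyfit(L[:,1],L[:,0],1)
    print(fu,fl, np.std(np.polyval(fu,U[:,1])-U[:,0]),np.std(np.polyval(fl,L[:,1])-L[:,0]))
    for y in (120,180,250): print(y,np.polyval(fu,y),np.polyval(fl,y))
    # outer side: lower roof edge, x high edge rows
    for r in (226,245): print(r,a[r,220:245]); 
    for r in (225,228,232,240,246): print(r,a[r,272:305])
E
python3 meas.py
```

```text
[  0.11 443.95] [  0.1  412.07] 0.6133211134290483 0.530430348337922
120 457.1397424856993 424.3275590922519
180 463.7368228931866 430.454632568267
250 471.43341670192183 437.60288495695136
226 [177 178 176 176 177 175 175 179 176 178 179 178 178 177 178 176 176 178
 178 176 178 177 178 179 175]
245 [175 176 178 175 176 177 178 177 178 174 168 175 175 177 177 178 174 176
 175 175 177 177 176 178 177]
225 [177 176 175 178 179 176 178 177 175 178 175 181 183  67  93 104 105 103
 105 103 104 109 103 105 100 111 146 177 178 176 177 174 174]
228 [108 112 107  97  87 108 117 160 164 181 184 187 182  72  87 105 103 104
 100 105 104 102 105 102 102 109 140 180 178 175 178 175 175]
232 [ 93  96  95  92  97  91  99  78  40  57  95  96  96  95  94 103 104 102
 102 102 104 100 103 104 101 101 145 179 177 178 175 178 175]
240 [180 181 181 179 180 177 177 179 165 177 177 178 180 143  67  98 104 103
 103 103 105 102 103 103 102  98  98 179 180 177 178 176 175]
246 [181 177 178 165 177 180 182 177 147 175 177 179 175 175  99 101 106 110
 111 110  96  96  97 102 101  99 106 180 178 177 176 175 179]
```

```bash
python3 - <<'E'
from h import *
np.set_printoptions(precision=1,suppress=True)
T=C("top");a=cv2.imread("pics/top0.png",0)
def ed(x,lo,hi,fall):
    c=a[:,x].astype(float)
    for i in range(lo,hi):
        if (c[i]>=135>c[i+1]) if fall else (c[i]<135<=c[i+1]): return i+(c[i]-135)/(c[i]-c[i+1])
R=[];B=[]
for x in range(230,275):
    e=ed(x,242,254,True)
    if e:R.append((x,e))
    e=ed(x,247,258,False)
    if e:B.append((x,e))
for P,z in((R,48),(B,0)):
    X=T.pl(P,z);f=np.polyfit(X[:,1],X[:,0],1);print(z,f,np.polyval(f,[120,180,250]),len(P),np.std(np.polyval(f,X[:,1])-X[:,0]))
for x in (235,245,255,265,275,282,290,296): print(x,a[214:226,x])
# slit floor overlay guess: predicted edges
ang=np.deg2rad(83.95);ax=np.array([np.cos(ang),np.sin(ang)]);n=np.array([ax[1],-ax[0]])
c=np.array([447.1,180]);
for w in (-47.5,-13,13,47.5):
  for s in (-40,40):
    q=c+ax*s+n*w; print(w,s,T.pr([*q,48])[0],T.pr([*q,0])[0])
print(T.pl([(296.3,228),(298.5,246),(284.7,226),(286,240)],30),T.pl([(296.3,228),(298.5,246)],14))
b=cv2.imread("pics/top0.png")[210:262,222:304]
cv2.imwrite("pics/dz.png",cv2.resize(b,None,fx=9,fy=9,interpolation=cv2.INTER_NEAREST))
E
```

```text
48 [  0.1 384.5] [397.5 404.  411.5] 45 0.6340091358357198
0 [  0.1 382.5] [395.5 402.  409.6] 45 0.5502004363092325
235 [177 179 177 177 177 177 177 178 177 177 177 174]
245 [177 175 177 176 177 177 133 173 177 177 176 176]
255 [178 176 177 178 177 178 148 176 177 177 177 179]
265 [178 178 177 176 176 176 163 174 177 177 175 177]
275 [177 178 177 176 178 175 175 150 156 173 178 178]
282 [178 177 177 176 175 129 172 179 177 177 177 175]
290 [176 176 178 178 177 157 179 161 101  88  83 105]
296 [178 174 178 174 157 177 161  97  83  89  81 100]
-47.5 -40 [274.9 248.6] [275.1 252.3]
-47.5 40 [247.8 249.4] [248.7 253.1]
-13 -40 [274.6 237.3] [274.8 241.3]
-13 40 [247.7 238.1] [248.6 242.1]
13 -40 [274.3 228.9] [274.5 233. ]
13 40 [247.5 229.7] [248.5 233.8]
47.5 -40 [274.  217.8] [274.2 222.2]
47.5 40 [247.4 218.6] [248.3 223. ]
[[454.4  72.4  30. ]
 [398.3  74.   30. ]
 [465.4 106.2  30. ]
 [421.7 108.4  30. ]] [[458.7  71.3  14. ]
 [402.   72.9  14. ]]
```

View pics/dz.png

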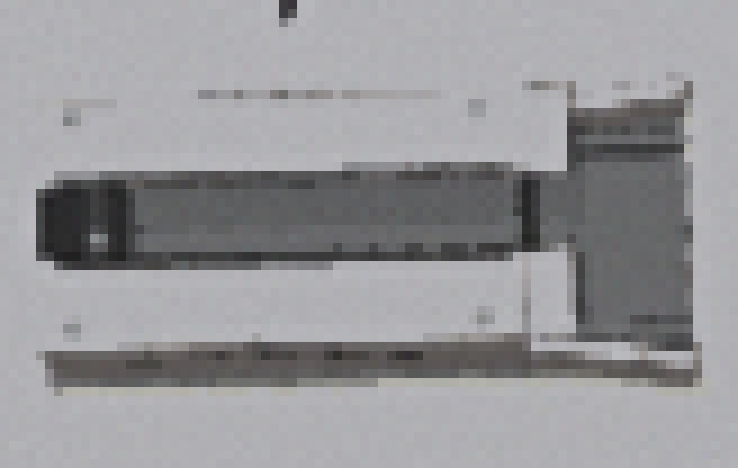

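```bash
cat > plan.py <<'E'
import sys
from h import *
from scipy.spatial.transform import Rotation as Ro
# usage: plan.py cx cy cz cyaw  tx ty tz tyaw (deg) : commanded -> target, TCP tool-down
def plan(c,t):
    Rc=Ro.from_euler('xyz',[180,0,c[3]],degrees=True);Rt=Ro.from_euler('xyz',[180,0,t[3]],degrees=True)
    s=Rc.inv().apply(np.array(t[:3])-c[:3])/200; w=np.degrees((Rc.inv()*Rt).as_rotvec())/45
    return s.round(4),w.round(4)
def fwd(c,r):
    Rc=Ro.from_euler('xyz',[180,0,c[3]],degrees=True)
    return np.r_[np.array(c[:3])+Rc.apply(np.array(r[:3])*200), c[3]-r[3]*45]
if __name__=="__main__":
    v=list(map(float,sys.argv[1:])); 
    if len(v)==8: print(*plan(v[:4],v[4:]))
    else: print(fwd(v[:4],v[4:]).round(2))
E
python3 -m inch '[[[-0.1,-0.15,0,0,0,-0.15,-1],[-0.2,-0.3,0,0,0,-0.3,-1],[-0.3,-0.45,0,0,0,-0.45,-1],[-0.4,-0.6,0,0,0,-0.6,-1],[-0.5,-0.75,0,0,0,-0.75,-1],[-0.55,-0.85,0,0,0,-0.9,-1],[-0.6,-0.95,0,0,0,-1,-1],[-0.6,-0.95,0,0,0,-1,-1],[-0.6,-0.95,0,0,0,-1,-1],[-0.6,-0.95,0,0,0,-1,-1]]]'
python3 plan.py 157.075 -500.971 226.741 -72.594 -0.6 -0.95 0 -1
```

```text
time: 1.35
tool_pos: [302.0, -330.1, 226.6]
tcp_rot: [3.141, 0.0, -0.483]
contact_force: [0.2, -0.1, 0.9]
grip_width: 91.7
[-2.6215  0.0044  1.1337] [ 0.     0.    -1.591]
```

```bash
sed -i 's/v=list(map(float,sys.argv\[1:\])); /m=sys.argv[1];v=list(map(float,sys.argv[2:]))/; s/if len(v)==8:/if m=="p":/' plan.py
python3 plan.py f 157.075 -500.971 226.741 -72.594 -0.6 -0.95 0 -1
python3 plan.py p 302.5 -330.3 226.7 -27.6  447 -153 150 22.5
```

```text
[ 302.48 -329.63  226.74  -27.59]
[ 0.2296 -1.1204  0.3835] [-0.      0.     -1.1133]
```

```bash

python3 -m inch '[[[0.03,-0.15,0.03,0,0,-0.15,-1],[0.06,-0.3,0.06,0,0,-0.3,-1],[0.1,-0.45,0.1,0,0,-0.45,-1],[0.13,-0.6,0.13,0,0,-0.6,-1],[0.17,-0.75,0.16,0,0,-0.75,-1],[0.2,-0.9,0.18,0,0,-0.9,-1],[0.23,-1,0.2,0,0,-1,-1],[0.23,-1,0.2,0,0,-1,-1],[0.23,-1,0.2,0,0,-1,-1],[0.23,-1,0.2,0,0,-1,-1]]]'
python3 plan.py f 302.48 -329.63 226.74 -27.59 0.23 -1 0.2 -1
python3 - <<'E'
from h import *
for n in("scene","top"):
    cv2.imwrite(f"pics/{n}1.png",cv2.cvtColor(bot.capture(n),cv2.COLOR_RGB2BGR))
a=cv2.imread("pics/top1.png")[180:280,300:440];b=cv2.imread("pics/scene1.png")[150:270,300:440]
cv2.imwrite("pics/z1.png",np.hstack([cv2.resize(a,(392,280)),cv2.resize(b,(392,336))[:280]]))
E
```

```text
time: 2.6
tool_pos: [435.5, -174.5, 186.9]
tcp_rot: [3.141, -0.0, 0.302]
contact_force: [0.6, 1.4, -0.1]
grip_width: 91.6
[ 435.88 -173.68  186.74   17.41]
```

View pics/z1.png

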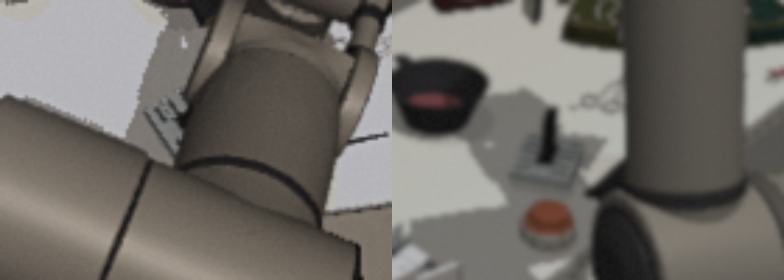

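```bash
python3 - <<'E'
from h import *
S=C("scene");print(S.pr([[435.5,-174.5,187],[447,-153,84],[447,-153,0]]))
E
```

```text
[[366.14497    160.88843016]
 [356.5682984  190.98659102]
 [354.73530083 212.89555834]]
```

View pics/scene1.png

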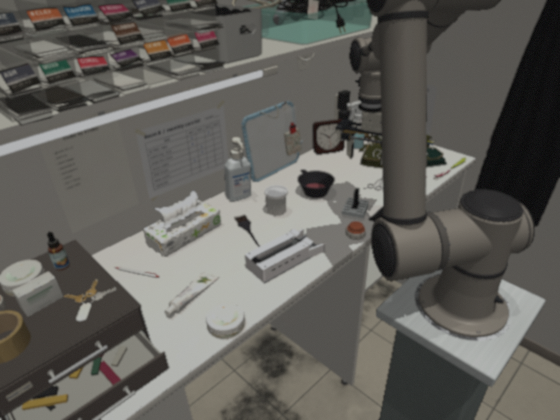

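```bash
python3 - <<'E'
from h import *
np.set_printoptions(precision=1,suppress=True)
for n,f,(x0,y0,x1,y1) in (("scene","scene1",(340,180,372,215)),("top","top0",(355,205,385,230))):
    K=C(n);a=cv2.imread(f"pics/{f}.png",0)[y0:y1,x0:x1]
    ys,xs=np.where(a<(62 if n=="scene" else 60));print(n,"mask",xs.min()+x0-.0,xs.max()+x0,ys.min()+y0,ys.max()+y0,"centroid",xs.mean()+x0,ys.mean()+y0)
    th=np.deg2rad(112.5);u=np.array([np.cos(th),np.sin(th)]);v=np.array([-u[1],u[0]])
    o=np.array([447,-153.])
    P=[[*(o+u*i+v*j),z] for i in(-18,18) for j in (-6,6) for z in (26,84)]
    p=K.pr(P);h=cv2.convexHull(p.astype(np.float32));M=cv2.moments(h)
    print("model bbox",p.min(0),p.max(0),M['m10']/M['m00'],M['m01']/M['m00'])
    print(a[:, ::1] if 0 else "")
E
```

```text
scene mask 352.0 358 189 208 centroid 355.29787234042556 199.9255319148936
model bbox [352.1 188. ] [359.7 209.4] 355.89598754224073 198.6635664943277

top mask 363.0 384 212 229 centroid 371.51851851851853 219.34074074074073
model bbox [363.9 210.7] [379.1 225.4] 371.43974210171285 218.02534375521125
```

```bash
python3 plan.py p 435.88 -173.68 186.74 17.41 446.5 -152.5 53 22.5
```

```text
[ 0.0824 -0.0852  0.6687] [ 0.      0.     -0.1131]
```

```bash
python3 -m inch '[[[0.04,-0.04,0.05,0,0,-0.06,-1],[0.082,-0.085,0.1,0,0,-0.113,-1],[0.082,-0.085,0.2,0,0,-0.113,-1],[0.082,-0.085,0.32,0,0,-0.113,-1],[0.082,-0.085,0.44,0,0,-0.113,-1],[0.082,-0.085,0.54,0,0,-0.113,-1],[0.082,-0.085,0.61,0,0,-0.113,-1],[0.082,-0.085,0.65,0,0,-0.113,-1],[0.082,-0.085,0.669,0,0,-0.113,-1],[0.082,-0.085,0.669,0,0,-0.113,-1]]]'
python3 plan.py f 435.88 -173.68 186.74 17.41 0.082 -0.085 0.669 -0.113
python3 - <<'E'
from h import *
for n in("scene","top"):
    cv2.imwrite(f"pics/{n}2.png",cv2.cvtColor(bot.capture(n),cv2.COLOR_RGB2BGR))
a=cv2.imread("pics/top2.png")[180:280,300:440];b=cv2.imread("pics/scene2.png")[150:250,300:440]
cv2.imwrite("pics/z2.png",np.hstack([cv2.resize(a,(392,280)),cv2.resize(b,(392,280))]))
E
```

```text
time: 3.95
tool_pos: [446.6, -152.6, 53.0]
tcp_rot: [3.141, -0.0, 0.393]
contact_force: [-0.2, 0.8, 0.1]
grip_width: 91.7
[ 446.44 -152.55   52.94   22.5 ]
```

View pics/z2.png

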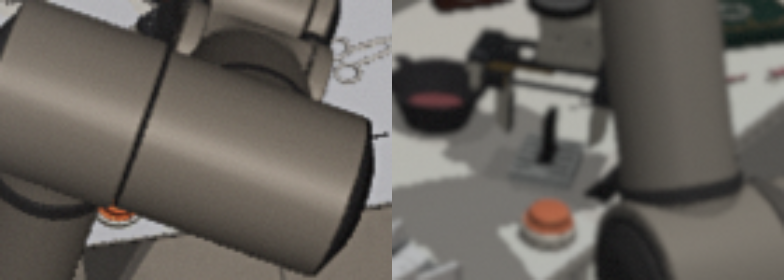

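The open fingers (scene view, about (480,186) and (513,190) in full-picture pixels) straddle the fin at about (496,197). I'll close them now.

```bash
python3 -m inch '[[[0,0,0,0,0,0,1],[0,0,0,0,0,0,1],[0,0,0,0,0,0,1],[0,0,0,0,0,0,1],[0,0,0,0,0,0,1],[0,0,0,0,0,0,1],[0,0,0,0,0,0,1],[0,0,0,0,0,0,1],[0,0,0,0,0,0,1],[0,0,0,0,0,0,1]]]'
python3 plan.py p 446.44 -152.55 52.94 22.5 444 0 115 -6.1
```

```text
time: 5.3
tool_pos: [446.4, -152.5, 52.8]
tcp_rot: [-3.141, 0.0, 0.393]
contact_force: [-0.1, 0.3, -1.6]
grip_width: 11.8
[ 0.2806 -0.7094 -0.3103] [ 0.     -0.      0.6356]
```

```bash
python3 plan.py p 446.44 -152.55 52.94 22.5 429.2 12.5 115 -6.1
python3 -m inch '[[[0,0,-0.1,0,0,0,1],[0,0,-0.25,0,0,0,1],[0.02,-0.05,-0.31,0,0,0.05,1],[0.07,-0.2,-0.31,0,0,0.15,1],[0.12,-0.4,-0.31,0,0,0.3,1],[0.17,-0.57,-0.31,0,0,0.45,1],[0.22,-0.72,-0.31,0,0,0.58,1],[0.236,-0.795,-0.31,0,0,0.636,1],[0.236,-0.795,-0.31,0,0,0.636,1],[0.236,-0.795,-0.31,0,0,0.636,1]]]'
python3 plan.py f 446.44 -152.55 52.94 22.5 0.236 -0.795 -0.31 0.636
python3 - <<'E'
from h import *
for n in("scene","top"):
    cv2.imwrite(f"pics/{n}3.png",cv2.cvtColor(bot.capture(n),cv2.COLOR_RGB2BGR))
a=cv2.imread("pics/top3.png")[180:280,220:360];b=cv2.imread("pics/scene3.png")[170:290,230:370]
cv2.imwrite("pics/z3.png",np.hstack([cv2.resize(a,(392,280)),cv2.resize(b,(392,336))[:280]]))
E
```

```text
[ 0.2362 -0.7954 -0.3103] [ 0.     -0.      0.6356]
time: 6.55
tool_pos: [429.3, 11.9, 114.8]
tcp_rot: [3.141, 0.0, -0.106]
contact_force: [0.5, -1.5, -2.3]
grip_width: 12.4
[429.2   12.41 114.94  -6.12]
```

View pics/z3.png

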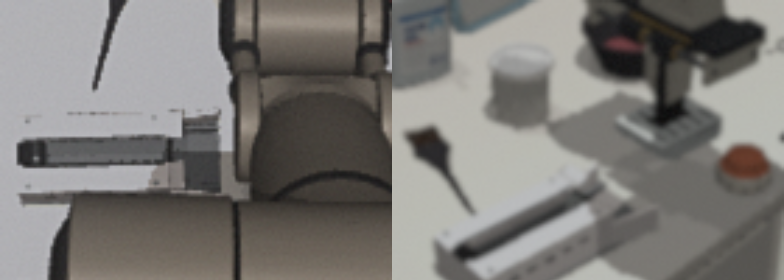

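```bash

python3 -m inch '[[[0,0,0.03,0,0,0,1],[0,0,0.08,0,0,0,1],[0,0,0.13,0,0,0,1],[0,0,0.18,0,0,0,1],[0,0,0.215,0,0,0,1],[0,0,0.235,0,0,0,1],[0,0,0.235,0,0,0,1],[0,0,0.235,0,0,0,1],[0,0,0.235,0,0,0,1],[0,0,0.235,0,0,0,1]]]'
python3 - <<'E'
from h import *
print(bot.get_obs()['contact_force'],bot.get_obs()['moment'])
for n in("scene",):
    cv2.imwrite(f"pics/{n}4.png",cv2.cvtColor(bot.capture(n),cv2.COLOR_RGB2BGR))
b=cv2.imread("pics/scene4.png")[180:290,230:370]
cv2.imwrite("pics/z4.png",cv2.resize(b,None,fx=5.4,fy=5.4,interpolation=cv2.INTER_CUBIC))
E
```

```text
time: 7.9
tool_pos: [429.3, 12.4, 68.1]
tcp_rot: [3.141, -0.0, -0.107]
contact_force: [0.5, 0.8, -2.1]
grip_width: 11.7
[ 0.46947551  0.84360532 -2.14967297] [-0.00293753 -0.11354295  0.00026537]
```

View pics/z4.png

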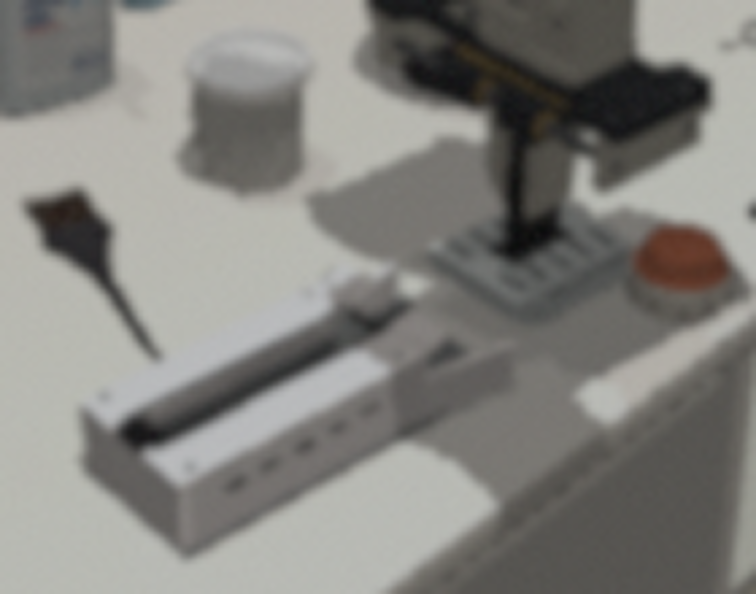

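```bash
python3 - <<'E'
from h import *
np.set_printoptions(precision=1,suppress=True)
S=C("scene");q=lambda *a:[((x+.5)/5.4-.5+230,(y+.5)/5.4-.5+180) for x,y in a]
print("roof low-x",S.pl(q((188,485),(390,362)),48))
print("base low-x",S.pl(q((188,555),(400,436)),0))
print("roof back",S.pl(q((85,408),),48), "roof high",S.pl(q((85,408),(320,283)),48))
print("slit lowx edge",S.pl(q((165,445),(370,345)),48),"slit highx",S.pl(q((130,425),(340,305)),48))
print("apron lowx end z30",S.pl(q((513,340)),30))
print("cass low corners",S.pl(q((430,255),(525,300),(625,240)),41),S.pl(q((527,318)),15))
E
```

```text
roof low-x [[415.4 283.5  48. ]
 [409.9 145.9  48. ]]
base low-x [[419.2 283.    0. ]
 [404.9 143.3  -0. ]]
roof back [[496.3 278.9  48. ]] roof high [[496.3 278.9  48. ]
 [484.7 120.7  48. ]]
slit lowx edge [[445.6 270.8  48. ]
 [427.3 142.4  48. ]] slit highx [[469.7 272.3  48. ]
 [462.9 127.8  48. ]]
apron lowx end z30 [[390.6  69.8  30. ]]
cass low corners [[465.3  53.   41. ]
 [399.8  49.5  41. ]
 [395.3 -32.1  41. ]] [[410.3  33.8  15. ]]
```

```bash

python3 -m inch '[[[0,-0.03,0,0,0,0,1],[0,-0.07,0,0,0,0,1],[0,-0.11,0,0,0,0,1],[0,-0.15,0,0,0,0,1],[0,-0.18,0,0,0,0,1],[0,-0.21,0,0,0,0,1],[0,-0.235,0,0,0,0,1],[0,-0.25,0,0,0,0,1],[0,-0.25,0,0,0,0,1],[0,-0.25,0,0,0,0,1]]]'
python3 - <<'E'
from h import *
print(bot.get_obs()['contact_force'],bot.get_obs()['moment'])
for n in("scene","top"):
    cv2.imwrite(f"pics/{n}5.png",cv2.cvtColor(bot.capture(n),cv2.COLOR_RGB2BGR))
b=cv2.imread("pics/scene5.png")[180:290,230:370]
cv2.imwrite("pics/z5.png",cv2.resize(b,None,fx=5.4,fy=5.4,interpolation=cv2.INTER_CUBIC))
E
```

```text
time: 9.2
tool_pos: [434.6, 62.0, 67.9]
tcp_rot: [3.141, -0.0, -0.107]
contact_force: [0.8, 0.8, -2.1]
grip_width: 11.8
[ 0.83195659  0.76391411 -2.09845834] [ 0.00486488 -0.11147855 -0.04951225]
```

View pics/z5.png

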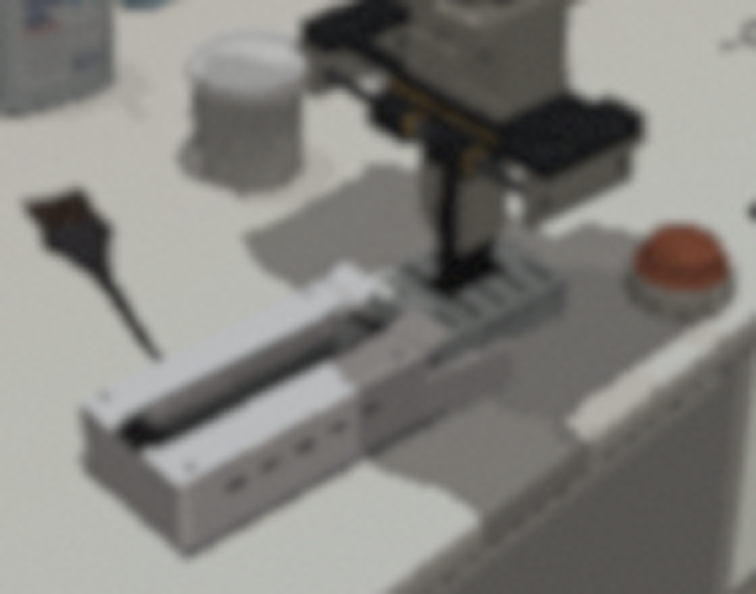

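View pics/top5.png

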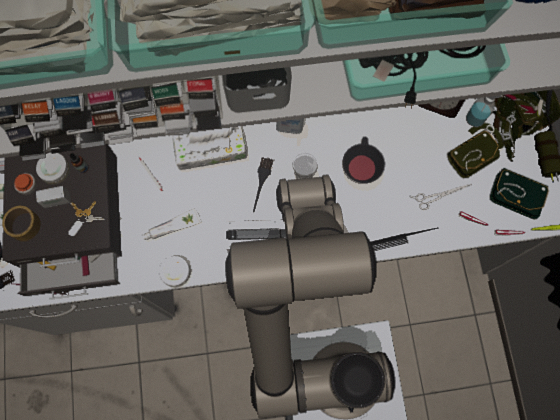

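```bash

python3 -m inch '[[[0,-0.015,0,0,0,0,1],[0,-0.03,0,0,0,0,1],[0,-0.045,0,0,0,0,1],[0,-0.06,0,0,0,0,1],[0,-0.075,0,0,0,0,1],[0,-0.09,0,0,0,0,1],[0,-0.105,0,0,0,0,1],[0,-0.12,0,0,0,0,1],[0,-0.13,0,0,0,0,1],[0,-0.13,0,0,0,0,1]]]'
python3 - <<'E'
from h import *
print(bot.get_obs()['contact_force'],bot.get_obs()['moment'])
E
```

```text
time: 10.55
tool_pos: [437.3, 88.0, 67.9]
tcp_rot: [3.141, 0.0, -0.107]
contact_force: [-0.3, -2.0, -1.4]
grip_width: 11.9
[-0.305464   -2.04530539 -1.40933345] [-0.48413002 -0.02635514  0.0235481 ]
```

```bash

python3 -m inch '[[[0,-0.02,0,0,0,0,1],[0,-0.04,0,0,0,0,1],[0,-0.06,0,0,0,0,1],[0,-0.08,0,0,0,0,1],[0,-0.1,0,0,0,0,1],[0,-0.12,0,0,0,0,1],[0,-0.14,0,0,0,0,1],[0,-0.16,0,0,0,0,1],[0,-0.17,0,0,0,0,1],[0,-0.17,0,0,0,0,1]]]'
python3 - <<'E'
from h import *
print(bot.get_obs()['contact_force'],bot.get_obs()['moment'])
for n in("scene","top"):
    cv2.imwrite(f"pics/{n}6.png",cv2.cvtColor(bot.capture(n),cv2.COLOR_RGB2BGR))
b=cv2.imread("pics/scene6.png")[180:290,230:370]
cv2.imwrite("pics/z6.png",cv2.resize(b,None,fx=5.4,fy=5.4,interpolation=cv2.INTER_CUBIC))
E
```

```text
time: 11.8
tool_pos: [441.1, 122.0, 68.0]
tcp_rot: [-3.141, -0.0, -0.107]
contact_force: [-0.3, -1.6, 1.1]
grip_width: 12.0
[-0.27875059 -1.5860444   1.1327017 ] [-0.32222079 -0.05809286  0.01787885]
```

View pics/z6.png

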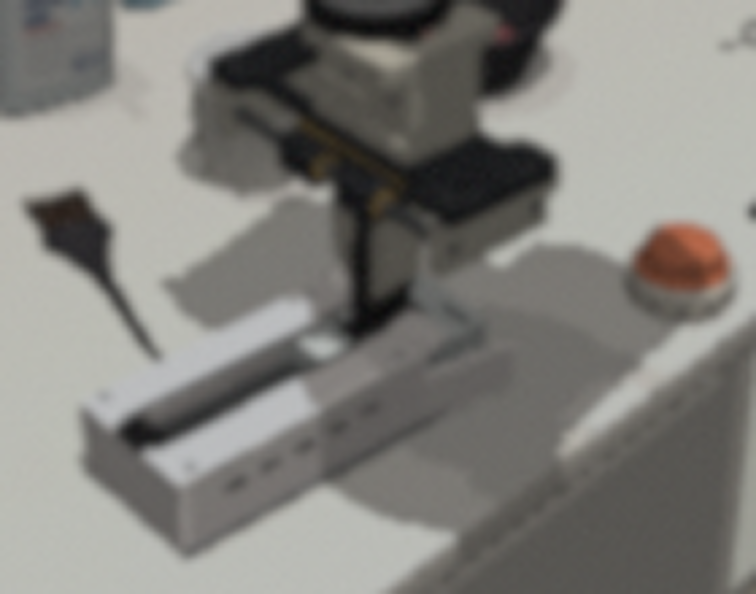

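The nose is under the roof at about pixel (290,244), the fin is in the slit and the forces are small, so I'll keep going.

```bash

python3 -m inch '[[[0,-0.03,0,0,0,0,1],[0,-0.06,0,0,0,0,1],[0,-0.1,0,0,0,0,1],[0,-0.14,0,0,0,0,1],[0,-0.18,0,0,0,0,1],[0,-0.22,0,0,0,0,1],[0,-0.26,0,0,0,0,1],[0,-0.29,0,0,0,0,1],[0,-0.31,0,0,0,0,1],[0,-0.31,0,0,0,0,1]]]'
python3 - <<'E'
from h import *
print(bot.get_obs()['contact_force'],bot.get_obs()['moment'])
E
```

```text
time: 13.15
tool_pos: [447.7, 183.9, 67.9]
tcp_rot: [-3.141, -0.0, -0.107]
contact_force: [-0.6, 2.0, 1.7]
grip_width: 11.8
[-0.5972247   2.00761194  1.6920042 ] [ 0.33077272 -0.01287443  0.00300724]
```

```bash

python3 -m inch '[[[0,-0.01,0,0,0,0,1],[0,-0.02,0,0,0,0,1],[0,-0.03,0,0,0,0,1],[0,-0.04,0,0,0,0,1],[0,-0.05,0,0,0,0,1],[0,-0.055,0,0,0,0,1],[0,-0.06,0,0,0,0,1],[0,-0.065,0,0,0,0,1],[0,-0.07,0,0,0,0,1],[0,-0.07,0,0,0,0,1]]]'
python3 - <<'E'
from h import *
print(bot.get_obs()['contact_force'],bot.get_obs()['moment'])
E
```

```text
time: 14.4
tool_pos: [449.1, 197.4, 67.9]
tcp_rot: [-3.142, -0.0, -0.107]
contact_force: [0.4, -0.9, -1.2]
grip_width: 11.8
[ 0.3773435  -0.86631257 -1.17178054] [-0.23864442 -0.00332628 -0.00552124]
```

```bash

python3 -m inch '[[[0,-0.002,0,0,0,0,1],[0,-0.004,0,0,0,0,1],[0,-0.006,0,0,0,0,1],[0,-0.008,0,0,0,0,1],[0,-0.01,0,0,0,0,1],[0,-0.012,0,0,0,0,1],[0,-0.014,0,0,0,0,1],[0,-0.015,0,0,0,0,1],[0,-0.015,0,0,0,0,1],[0,-0.015,0,0,0,0,1]]]'
python3 -c "
from plant import bot
o=bot.get_obs();print(o['contact_force'],o['moment'],o['tool_pos'])"
sleep 0; python3 -m inch '[[[0,-0.002,0,0,0,0,1],[0,-0.004,0,0,0,0,1],[0,-0.006,0,0,0,0,1],[0,-0.008,0,0,0,0,1],[0,-0.01,0,0,0,0,1],[0,-0.012,0,0,0,0,1],[0,-0.013,0,0,0,0,1],[0,-0.013,0,0,0,0,1],[0,-0.013,0,0,0,0,1],[0,-0.013,0,0,0,0,1]]]'
python3 -c "
from plant import bot
o=bot.get_obs();print(o['contact_force'],o['moment'],o['tool_pos'])"
```

```text
time: 15.65
tool_pos: [449.4, 200.3, 67.9]
tcp_rot: [3.142, -0.0, -0.107]
contact_force: [-0.3, -0.9, 0.2]
grip_width: 11.6
[-0.26664676 -0.92809978  0.24154819] [-0.31072472 -0.0429981   0.00422121] [449.41694799 200.31642751  67.88545098]
time: 16.9
tool_pos: [449.6, 202.9, 67.8]
tcp_rot: [3.142, 0.0, -0.107]
contact_force: [0.1, -0.5, -2.9]
grip_width: 11.7
[ 0.06972976 -0.46525856 -2.91946813] [ 0.00307279 -0.10083891  0.02900034] [449.64771462 202.89972484  67.83492643]
```

```bash

python3 -m inch '[[[0,-0.002,0,0,0,0,1],[0,-0.004,0,0,0,0,1],[0,-0.006,0,0,0,0,1],[0,-0.008,0,0,0,0,1],[0,-0.01,0,0,0,0,1],[0,-0.012,0,0,0,0,1],[0,-0.013,0,0,0,0,1],[0,-0.013,0,0,0,0,1],[0,-0.013,0,0,0,0,1],[0,-0.013,0,0,0,0,1]]]'
python3 -c "
from plant import bot
o=bot.get_obs();print(o['contact_force'],o['moment'],o['tool_pos'])"
```

```text
time: 18.15
tool_pos: [450.0, 205.5, 67.9]
tcp_rot: [3.141, -0.0, -0.107]
contact_force: [-0.1, 0.1, -1.7]
grip_width: 12.0
[-0.14240494  0.13202399 -1.65725716] [-0.03395166 -0.10042261  0.03420551] [449.96816531 205.47142186  67.87925556]
```

```bash

python3 -m inch '[[[0,-0.002,0,0,0,0,1],[0,-0.004,0,0,0,0,1],[0,-0.006,0,0,0,0,1],[0,-0.008,0,0,0,0,1],[0,-0.01,0,0,0,0,1],[0,-0.011,0,0,0,0,1],[0,-0.011,0,0,0,0,1],[0,-0.011,0,0,0,0,1],[0,-0.011,0,0,0,0,1],[0,-0.011,0,0,0,0,1]]]'
python3 -c "
from plant import bot
o=bot.get_obs();print(o['contact_force'],o['moment'],o['tool_pos'])"
```

```text
time: 19.4
tool_pos: [450.2, 207.7, 67.9]
tcp_rot: [3.141, -0.0, -0.107]
contact_force: [0.3, 0.2, -2.7]
grip_width: 12.1
[ 0.30940342  0.22413293 -2.74230782] [-0.04677977 -0.10269227 -0.04334219] [450.19134784 207.6676242   67.87729787]
```

```bash

python3 -m inch '[[[0,-0.002,0,0,0,0,1],[0,-0.004,0,0,0,0,1],[0,-0.006,0,0,0,0,1],[0,-0.008,0,0,0,0,1],[0,-0.01,0,0,0,0,1],[0,-0.012,0,0,0,0,1],[0,-0.012,0,0,0,0,1],[0,-0.012,0,0,0,0,1],[0,-0.012,0,0,0,0,1],[0,-0.012,0,0,0,0,1]]]'
python3 -c "
from plant import bot
o=bot.get_obs();print(o['contact_force'],o['moment'],o['tool_pos'])"
```

```text
time: 20.65
tool_pos: [450.5, 210.0, 67.9]
tcp_rot: [3.142, -0.0, -0.107]
contact_force: [0.5, 0.3, -2.3]
grip_width: 11.5
[ 0.50402808  0.3251272  -2.26747807] [-0.03340301 -0.11772871  0.01381039] [450.47391504 210.04896252  67.89165061]
```

```bash

python3 -m inch '[[[0,-0.002,0,0,0,0,1],[0,-0.004,0,0,0,0,1],[0,-0.006,0,0,0,0,1],[0,-0.008,0,0,0,0,1],[0,-0.01,0,0,0,0,1],[0,-0.012,0,0,0,0,1],[0,-0.012,0,0,0,0,1],[0,-0.012,0,0,0,0,1],[0,-0.012,0,0,0,0,1],[0,-0.012,0,0,0,0,1]]]'
python3 -c "
from plant import bot
o=bot.get_obs();print(o['contact_force'],o['moment'],o['tool_pos'])"
```

```text
time: 21.9
tool_pos: [450.7, 212.4, 67.9]
tcp_rot: [3.141, 0.0, -0.107]
contact_force: [-0.5, -0.2, -1.5]
grip_width: 11.9
[-0.45370451 -0.20404867 -1.51550926] [-0.01445822 -0.1543683  -0.00800973] [450.70051851 212.42500439  67.87309808]
```

```bash

python3 -m inch '[[[0,-0.002,0,0,0,0,1],[0,-0.004,0,0,0,0,1],[0,-0.006,0,0,0,0,1],[0,-0.008,0,0,0,0,1],[0,-0.01,0,0,0,0,1],[0,-0.011,0,0,0,0,1],[0,-0.011,0,0,0,0,1],[0,-0.011,0,0,0,0,1],[0,-0.011,0,0,0,0,1],[0,-0.011,0,0,0,0,1]]]'
python3 -c "
from plant import bot
o=bot.get_obs();print(o['contact_force'],o['moment'],o['tool_pos'])"
```

```text
time: 23.15
tool_pos: [450.9, 214.6, 67.9]
tcp_rot: [3.141, 0.0, -0.107]
contact_force: [-1.3, -1.8, -2.2]
grip_width: 12.0
[-1.29745194 -1.75757102 -2.20477413] [-0.2558199  -0.04652708 -0.01847379] [450.91632179 214.55295659  67.87959906]
```

```bash

python3 -m inch '[[[0,-0.001,0,0,0,0,1],[0,-0.002,0,0,0,0,1],[0,-0.003,0,0,0,0,1],[0,-0.004,0,0,0,0,1],[0,-0.005,0,0,0,0,1],[0,-0.005,0,0,0,0,1],[0,-0.005,0,0,0,0,1],[0,-0.005,0,0,0,0,1],[0,-0.005,0,0,0,0,1],[0,-0.005,0,0,0,0,1]]]'
python3 -c "
from plant import bot
o=bot.get_obs();print(o['contact_force'],o['moment'],o['tool_pos'])"
```

```text
time: 24.4
tool_pos: [451.0, 215.4, 67.9]
tcp_rot: [3.141, 0.0, -0.107]
contact_force: [0.3, -4.6, -0.0]
grip_width: 11.8
[ 0.26271621 -4.58936324 -0.04635347] [-1.06448655 -0.03787761  0.0371661 ] [451.01269322 215.4187014   67.88812449]
```

```bash

python3 -m inch '[[[0,-0.001,0,0,0,0,1],[0,-0.002,0,0,0,0,1],[0,-0.003,0,0,0,0,1],[0,-0.004,0,0,0,0,1],[0,-0.005,0,0,0,0,1],[0,-0.005,0,0,0,0,1],[0,-0.005,0,0,0,0,1],[0,-0.005,0,0,0,0,1],[0,-0.005,0,0,0,0,1],[0,-0.005,0,0,0,0,1]]]'
python3 -c "
from plant import bot
o=bot.get_obs();print(o['contact_force'],o['moment'],o['tool_pos'])"
```

```text
time: 25.65
tool_pos: [451.1, 215.9, 68.0]
tcp_rot: [3.14, 0.0, -0.107]
contact_force: [-1.1, -7.8, -0.3]
grip_width: 11.8
[-1.06399839 -7.77920757 -0.33452089] [-1.49049279  0.04827768 -0.03949612] [451.06113687 215.91503141  67.9503388 ]
```

```bash

python3 -m inch '[[[0,-0.001,0,0,0,0,1],[0,-0.002,0,0,0,0,1],[0,-0.003,0,0,0,0,1],[0,-0.003,0,0,0,0,1],[0,-0.003,0,0,0,0,1],[0,-0.003,0,0,0,0,1],[0,-0.003,0,0,0,0,1],[0,-0.003,0,0,0,0,1],[0,-0.003,0,0,0,0,1],[0,-0.003,0,0,0,0,1]]]'
python3 -c "
from plant import bot
o=bot.get_obs();print(o['contact_force'],o['moment'],o['tool_pos'])"
```

```text
time: 26.9
tool_pos: [451.1, 216.2, 68.0]
tcp_rot: [3.14, 0.0, -0.107]
contact_force: [0.1, -8.9, 1.3]
grip_width: 11.9
[ 0.06785204 -8.89789957  1.31701921] [-1.73278026  0.01383614 -0.05217352] [451.10337265 216.24605056  67.97339296]
```

```bash

python3 -m inch '[[[0,-0.001,0,0,0,0,1],[0,-0.002,0,0,0,0,1],[0,-0.002,0,0,0,0,1],[0,-0.002,0,0,0,0,1],[0,-0.002,0,0,0,0,1],[0,-0.002,0,0,0,0,1],[0,-0.002,0,0,0,0,1],[0,-0.002,0,0,0,0,1],[0,-0.002,0,0,0,0,1],[0,-0.002,0,0,0,0,1]]]'
python3 -c "
from plant import bot
o=bot.get_obs();print(o['contact_force'],o['moment'],o['tool_pos'])"
```

```text
time: 28.15
tool_pos: [451.1, 216.4, 68.0]
tcp_rot: [3.139, 0.0, -0.107]
contact_force: [-0.9, -10.5, 2.7]
grip_width: 11.8
[ -0.9075355  -10.51060392   2.69165206] [-1.97130949  0.05356102 -0.03252605] [451.10464947 216.43316561  68.00830768]
```

```bash

python3 -m inch '[[[0,0.004,0,0,0,0,1],[0,0.008,0,0,0,0,1],[0,0.01,0,0,0,0,1],[0,0.01,0.003,0,0,0,1],[0,0.01,0.003,0,0,0,0.5],[0,0.01,0.003,0,0,0,0],[0,0.01,0.003,0,0,0,-0.5],[0,0.01,0.003,0,0,0,-0.5],[0,0.01,0.003,0,0,0,-0.5],[0,0.01,0.003,0,0,0,-0.5]]]'
python3 - <<'E'
from h import *
o=bot.get_obs();print(o['contact_force'],o['moment'],o['tool_pos'],o['grip_width'])
cv2.imwrite("pics/scene7.png",cv2.cvtColor(bot.capture("scene"),cv2.COLOR_RGB2BGR))
b=cv2.imread("pics/scene7.png")[160:270,230:370]
cv2.imwrite("pics/z7.png",cv2.resize(b,None,fx=5.4,fy=5.4,interpolation=cv2.INTER_CUBIC))
E
```

```text
time: 29.4
tool_pos: [451.1, 215.7, 67.3]
tcp_rot: [3.142, -0.0, -0.107]
contact_force: [0.6, -0.2, -0.3]
grip_width: 66.2
[ 0.64180843 -0.17529242 -0.31931495] [-0.02997177 -0.06078326 -0.03443838] [451.08267455 215.66284556  67.30183149] 66.23728913538294
```

View pics/z7.png

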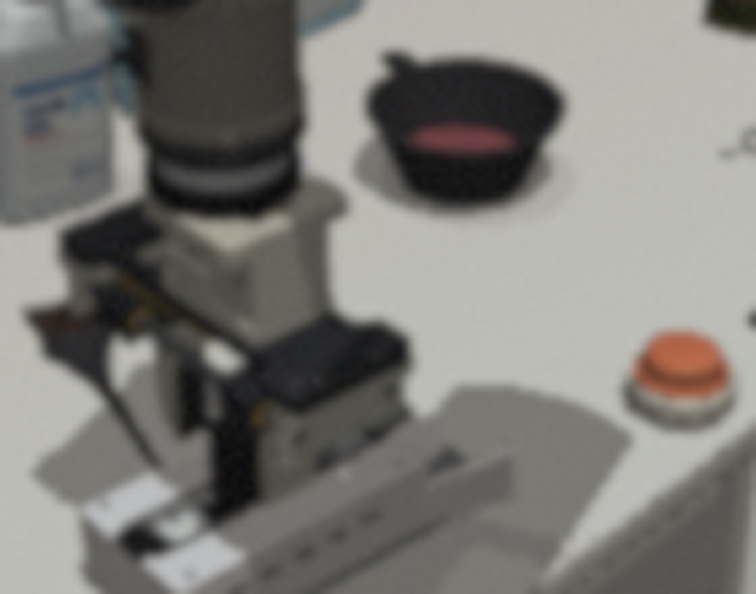

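```bash

python3 -m inch '[[[0,0,-0.03,0,0,0,-0.5],[0,0,-0.1,0,0,0,-0.5],[0,0,-0.2,0,0,0,-0.5],[0,0,-0.32,0,0,0,-0.5],[0,0,-0.45,0,0,0,-0.5],[0,0.15,-0.6,0,0,0,-0.5],[0,0.35,-0.7,0,0,0,-0.5],[0,0.6,-0.7,0,0,0,-0.5],[0,0.8,-0.7,0,0,0,-0.5],[0,0.95,-0.7,0,0,0,-0.5]]]'
python3 - <<'E'
from h import *
for n in("scene","top"):
    cv2.imwrite(f"pics/{n}8.png",cv2.cvtColor(bot.capture(n),cv2.COLOR_RGB2BGR))
b=cv2.imread("pics/scene8.png")[180:290,230:370]
cv2.imwrite("pics/z8.png",cv2.resize(b,None,fx=5.4,fy=5.4,interpolation=cv2.INTER_CUBIC))
E
```

```text
time: 30.7
tool_pos: [430.6, 25.2, 208.5]
tcp_rot: [3.141, -0.002, -0.108]
contact_force: [0.8, -0.0, 0.3]
grip_width: 68.5
```

View pics/z8.png

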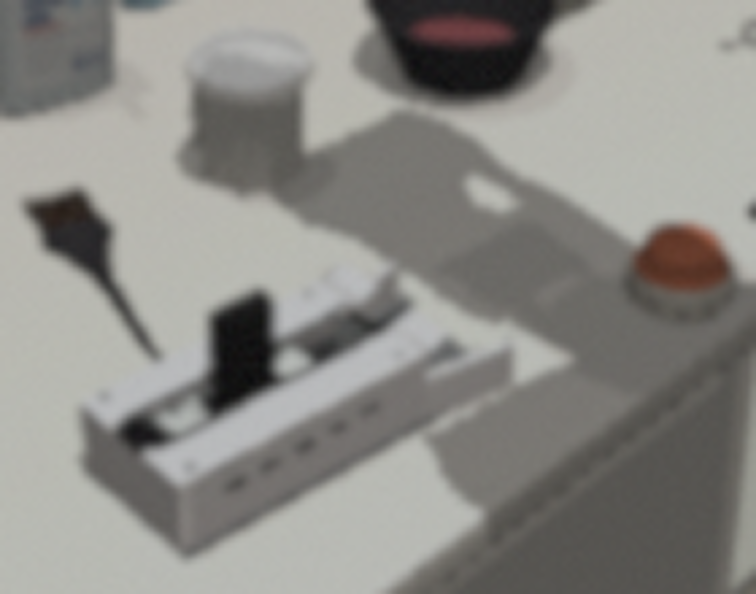

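View pics/top8.png

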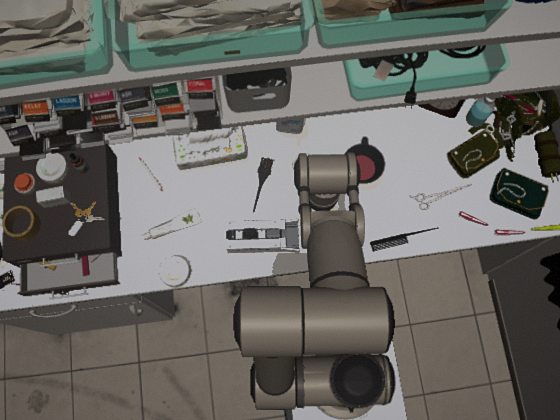

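```bash
python3 - <<'E'
from h import *
T=C("top")
r=[cv2.resize(cv2.imread(f"pics/{f}.png")[212:260,220:308],None,fx=8,fy=5.8,interpolation=cv2.INTER_NEAREST) for f in("top0","top8")]
cv2.imwrite("pics/z9.png",np.vstack(r))
# fin mask in scene8: top edge
S=C("scene");p=S.pr([[451.1,215.7,98],[451.1+1.9,215.7+17.9,98],[451.1-1.9,215.7-17.9,98]]);print((p-[230,180]+.5)*5.4-.5)
print(T.pr([[447.2-60*.106,181-59.7,39],[447.2-60*.106,181-59.7,10],[447.2-25*.106,181-24.9,14]]))
E
```

```text
[[233.85859505 310.33783942]
 [205.08038169 324.57579178]
 [262.17438156 296.32658088]]
[[280.86624221 233.67019433]
 [280.87099791 236.13820098]
 [269.34293543 236.14808652]]
```

View pics/z9.png

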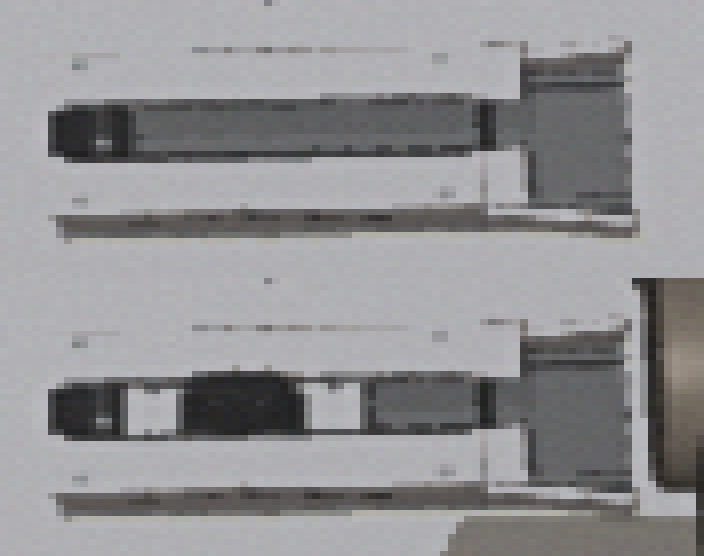

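The top view shows the fin in the slit at columns 243–257. The flap's dark bar is back at column 280, the same as before loading, and the bystanders haven't moved. The arm is clear, so I'm handing in.

```bash
python3 -c "
from plant import bot
print(bot.get_obs()['time'],bot.close_job())"
```

```text
the job is handed in; nothing more can be done
30.8 None
```

The cassette is loaded in the dock and the job is handed in at 30.8 s of the 48 s allowed.

- **Loading:** I gripped the cassette by its fin (opening about 12 mm, as it should be) and slid it nose first through the flap. I then felt for the buffer in small steps, meeting it at about dock x = 34 mm by my own dock measurement.
- **Push:** I raised the force in steps of 4.6, 7.8, 8.9 and 10.5 N, holding the last for about a second. The highest reading was 10.5 N, but forces were only read at the end of each move.
- **Release:** I backed off 2 mm, lowered slightly, opened the fingers and drew the arm clear.
- **Last checks:** The contact force is about zero. In both pictures the fin stands in the slit, where the grasp pose predicted it. The flap's dark edge in the mouth looks the same as before loading, so I take it as shut. The timer and pot look unmoved, and so does what the pictures show of the bowl, which the arm partly hides in the last top view.
- **Uncertain:**
  - My estimates of the dock's position along its length differed by up to about 8 mm between readings, so I relied on touch for the buffer.
  - The slit measured about 33 mm wide in the picture against the 26 mm given, so I used only its midline.

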